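# Centre the tea carton on the scale's small pan

### The arm

A 6-joint arm with a two-finger parallel gripper is mounted at the origin on a cart in front of the work surface, level with it; the furniture and walls round the work are solid. World frame = base frame: x ahead of the robot, y to its left, z up, the work surface at z = 0. Lengths are in mm, angles in rad, forces in N, time in s.
With the tool pointing down it reaches from about 350 to 875 mm from the base axis. Payload 15.5 kg.
Tool frame: the origin (TCP) lies at the very end of the fingers, on their centre line; the grasp point (between the pads) lies 19 mm behind it; z points along the fingers, y is the direction in which the jaws open and shut (so a half turn about z gives the same grasp; the last joint's range is limited). The gripper opens to 85 mm and grips with 20 to 120 N. Pads are 22 mm wide; open, the fingers measure 114 mm over their backs; the gripper's body (76 mm by 85 mm) begins 54 mm behind the grasp point. The pads swing forward as they close: fully open they stand 13 mm farther back than shut.
Start: joints at [-1.31, 0.494, 1.345, -0, 1.302, -0.096], TCP at [218.3, -585.638, 231.277] pointing down, gripper open.
Joint ranges: [-2.91, 2.91], [-0.82, 2.16], [0.22, 2.67], [-1.22, 4.37], [0.12, 2.79], [-3.08, 3.08]. Speed limits (rad/s): [1.89, 1.89, 2.57, 3.01, 3.01, 3.01].

### API

Orientations are given as a rotation vector (axis times angle).
In Python, from workcell import ctrl gives the robot as it stands. Calls block until the motion is done:
- ctrl.reach(position, orientation): joint-space move of the TCP to a pose.
- ctrl.move_straight(position, rotation=None, feed=150): straight line of the TCP; rotation=None keeps the orientation; feed is the mean speed in mm/s.
- ctrl.move_joints(angles): joint-space move.
- ctrl.grip(opening): finger opening in mm; the grip force is fixed at half the most; returns when the fingers have stopped.
- ctrl.sleep(seconds).
- ctrl.ik(position, orientation): joint angles nearest the present ones, or None.
- ctrl.read_state(): the state.
- ctrl.read_camera(name): name is "scene" or "top"; returns the picture (420x560x3 uint8, red, green, blue); there is no depth.
- ctrl.get_calibration(name): a dict with "fx", "fy", "cx", "cy" (pixels), "k1" (the pictures are not rectified: a ray, as slopes to the right and down, at radius r is drawn at 1 + k1 r^2 times it, then the intrinsics apply), "R" (3x3) and "t" (3): a world point X has camera coordinates R X + t. Camera axes: x right, y down, z forward; pixel columns grow to the right and rows downward; lengths in mm; the calibration is good to about 2 mm. A picture is of the moment at which its call begins. get_calibration takes no time and is no camera call.
A pose or a line that the arm cannot do raises ctrl.MotionError and nothing moves.
- ctrl.hand_in(): hands the job in, once; it reports no verdict.
The state is a dict: "time": time; "joint_pos": joint angles; "qvel": joint speeds; "tau": joint torques, N m; "tcp_pos": TCP position; "eef_rot": TCP orientation; "contact_force": force on the tool from outside, world axes, zero at the start; "moment": the same for the moment, N m; "finger_gap": finger opening in mm.
Only numpy, scipy, OpenCV 4.12 (cv2) and the standard library are available. Lean on these libraries where they do the work, as an engineer would, in place of code of your own. Each camera call takes 0.05 s, during which the arm holds its last target.

### The job

The tea carton on the bench scale stands off-centre on the small springy pan, so the scale cannot weigh it properly. With light taps or slow pushes of the fingertips against its sides, nudge it until its middle stands over the middle of the pan, then take the hand away; never grip it, lift it, push hard or tip it off. Leave the carton on the table, the glue stick and the label roll where they are.

Things in the scene. Friction and masses are not known exactly. Their poses are not given: they have to be found in the camera images.
- carton_middle (a point): middle of the dark tea carton standing on the scale: loose rigid box, about 0.15 kg, flat upright sides, 58 mm along this point's x, 117 mm along y, 78 mm high (z up); the point is 39 mm above its underside. Starts 12 to 18 mm off the pan's middle in any direction, at any yaw. Pushed slowly at mid-side, 15 to 30 mm above its underside, it slides; pushed high or hard it tips off
- pan_middle (a point): middle of the top face of the scale's pan, 72 mm above the table, z up. The pan is a round steel plate, 56 mm diameter, 8 mm thick, on a springy post: it leans up to 3 degrees under an off-centre load or a push and comes back (this point stays put): a slowly pushed carton springs back some 1 to 4 mm on release. The carton overhangs it and hides it from above
- scale: the bench scale, fixed to the table; origin on the table exactly below the pan's middle. Round grey foot, 150 mm diameter, 28 mm high, with four black marks pointing at its middle; the readout sticks out to 115 mm from the middle along -x, 28 mm high. Beware: beyond it to the left a wall of cartons, 0.58 m high, stands on the table, its nearest corner 0.63 m ahead of the robot base and 0.09 m left
- next_carton_middle (a point): bystander: middle of another tea carton lying flat on the table, 78 x 117 x 58 mm high, loose; leave it alone
- glue_stick_middle (a point): bystander: middle of a red and white glue stick standing on the table, 25 mm diameter, 95 mm high, loose, topples easily; leave it alone
- label_roll_middle (a point): bystander: middle of a white roll of labels lying on the table, 90 mm diameter, 40 mm high, loose; leave it alone
Not all that is in view belongs to the job. There is more than one size of the scale; the job needs the larger.

How it is judged (in metres and radians):
On the way:
1. the fingers touch the carton (contact force between the fingers and carton above 0.05 N).
At the end, for the whole second after the job is handed in: the carton's middle is within 7 mm (horizontally) of the pan's middle; it stands upright (within 0.06 rad) and at rest on the pan; the three bystanders are within 20 mm of where they stood (horizontal distance between carton_middle and pan_middle below 0.007 m and z of carton_middle in the frame of pan_middle between 0.034 and 0.044 m and angle between carton_middle's own z axis and vertical below 0.06 rad and linear speed of carton below 0.02 m/s and distance of each of next_carton_middle, glue_stick_middle, label_roll_middle from where it was at the start of the episode below 0.02 m); the robot touches nothing.
It fails at once if the carton tips by more than 0.25 rad (angle between carton_middle's own z axis and vertical above 0.25 rad).
It fails at once if the carton falls off the pan (sinks 15 mm) (z of carton_middle in the frame of pan_middle below 0.024 m).
It fails at once if the carton is lifted (15 mm) (z of carton_middle in the frame of pan_middle above 0.054 m).
It fails at once if the carton is gripped or pushed hard: more than 12 N between fingers and carton (contact force between the fingers and carton above 12 N).
It fails at once if a bystander (carton on the table, glue stick, label roll) is moved by more than 20 mm (distance of any of next_carton_middle, glue_stick_middle, label_roll_middle from where it was at the start of the episode above 0.02 m).
It also fails if it takes over 48 s, if anything falls off the work surface, if the arm or the gripper's body presses on something with over 40 N, if the wrist force passes 120 N, or if a joint passes its speed limit or range.

## Working session

There is one attempt and no reset: what is moved stays moved. The work goes in short steps, each a Python script; the robot and the scene stay as the last script left them, time stands still between calls to the robot, and variables do not carry over. Pictures are saved under pics/ and viewed, and the job is handed in when it is done.

```bash
mkdir -p pics; ls
cat > h.py <<'E'
from workcell import ctrl
import numpy as np, cv2
def cal(n):
    c=ctrl.get_calibration(n); return c,np.array(c["R"]),np.array(c["t"])
def pix2(n,uv,z):
    c,R,t=cal(n); d=np.array([(uv[0]-c["cx"])/c["fx"],(uv[1]-c["cy"])/c["fy"]]); s=d.copy()
    for _ in range(30): s=d/(1+c["k1"]*(s@s))
    ray=R.T@np.array([s[0],s[1],1]); o=-R.T@t
    return o+ray*(z-o[2])/ray[2]
def proj(n,X):
    c,R,t=cal(n); p=R@np.array(X,float)+t; s=p[:2]/p[2]; s=s*(1+c["k1"]*(s@s))
    return np.array([c["fx"]*s[0]+c["cx"],c["fy"]*s[1]+c["cy"]])
def snap(n,f):
    im=ctrl.read_camera(n); cv2.imwrite(f,im[:,:,::-1]); return im
E
python3 - <<'E'
from h import *
for n in("scene","top"):
    snap(n,f"pics/{n}0.png"); print(ctrl.get_calibration(n)); c,R,t=cal(n); print(-R.T@t)
print(ctrl.read_state())
E
```

```text
pics
{'fx': 535.4464342264356, 'fy': 535.4464342264356, 'cx': 283.98627826824963, 'cy': 209.39996194359108, 'k1': -0.11485069782986246, 'R': array([[ 0.86572962, -0.50048893, -0.0048019 ],
       [-0.4328711 , -0.74388121, -0.50917911],
       [ 0.25126646,  0.44289004, -0.86064719]]), 't': array([-507.18895759,  221.67532483, 1068.71710241])}
[ 266.51257993 -562.26650585 1030.22534159]
{'fx': 513.0873651681826, 'fy': 513.0873651681826, 'cx': 287.3497707143803, 'cy': 207.42615980982814, 'k1': -0.16721055721355232, 'R': array([[ 0.01988991, -0.99972733, -0.01223374],
       [-0.98237005, -0.01726668, -0.18614767],
       [ 0.18588568,  0.01572052, -0.98244561]]), 't': array([ -97.7363288 ,  540.33721542, 1111.68621842])}
[ 326.10851875 -105.8561349  1191.55807969]
{'time': 0.1, 'joint_pos': array([-1.30949998e+00,  4.94207038e-01,  1.34604759e+00, -2.02312165e-05,
        1.30251135e+00, -9.54741223e-02]), 'qvel': array([-1.37598966e-03, -6.10656759e-04, -3.15953555e-03,  4.90973156e-05,
        5.55086751e-04,  1.41568277e-03]), 'tau': array([ 3.00717475e-03, -8.83585739e+01, -3.84562290e+01, -4.29784704e-04,
        5.22867311e-03, -5.88030019e-06]), 'tcp_pos': array([ 218.21038274, -585.32940272,  230.71372535]), 'eef_rot': array([-3.09058964e+00, -5.57247403e-01,  1.83098186e-04]), 'contact_force': array([-0.05589202, -0.18512759, -0.02305357]), 'moment': array([0.00842326, 0.00469084, 0.00593915]), 'finger_gap': 85.39434020609059}
```

View pics/scene0.png

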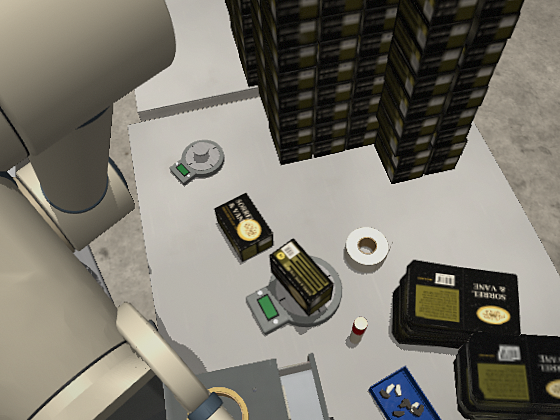

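View pics/top0.png

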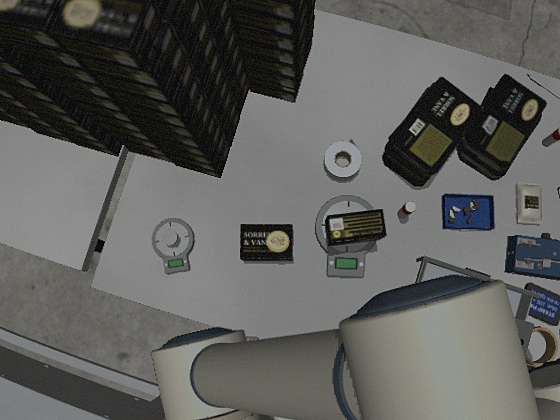

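The larger scale, with the carton on it, is at about (347,225) in top and (300,290) in scene. The label roll is at (343,159), the glue stick at (407,210) and the lying carton at (266,242), all in top. I'll enlarge the area around the scale.

Run:
```python
import cv2
a=cv2.imread('pics/top0.png')[180:290,295:430]; cv2.imwrite('pics/topc.png',cv2.resize(a,None,fx=5.5,fy=5.4,interpolation=cv2.INTER_CUBIC))
a=cv2.imread('pics/scene0.png')[225:345,240:375]; cv2.imwrite('pics/scenec.png',cv2.resize(a,None,fx=5,fy=5,interpolation=cv2.INTER_CUBIC))
```

```text
(no output)
```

View pics/topc.png

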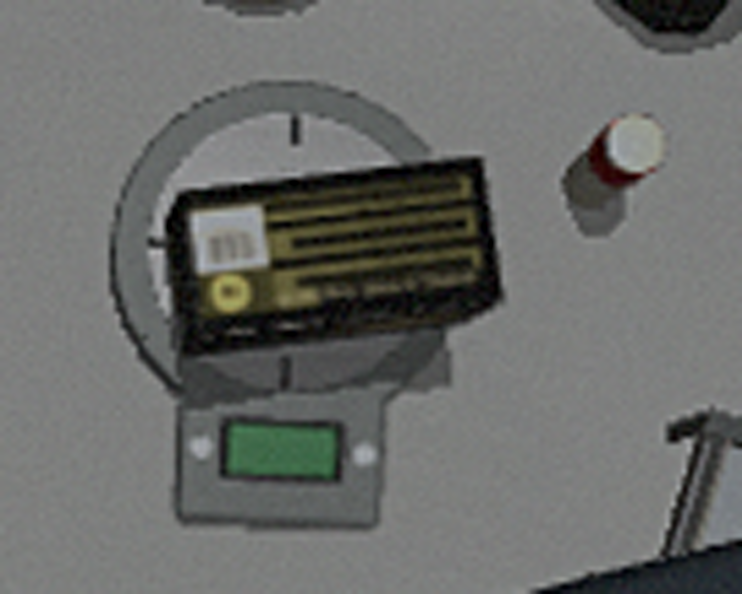

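View pics/scenec.png

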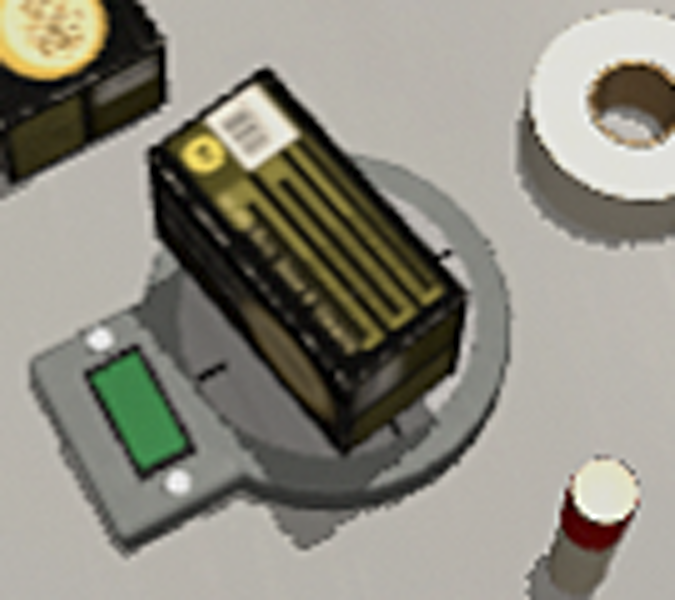

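```bash
cat >> h.py <<'E'
def crop(src,dst,u0,v0,w,h,s,gam=0.55):
    a=cv2.imread(src)[v0:v0+h,u0:u0+w]; a=cv2.resize(a,None,fx=s,fy=s,interpolation=cv2.INTER_CUBIC)
    a=(255*(a/255.)**gam).astype(np.uint8)
    for i in range(0,w,10): cv2.putText(a,str(u0+i),(int((i+.5)*s),8),0,.3,(0,0,255),1); cv2.line(a,(int((i+.5)*s),10),(int((i+.5)*s),14),(0,0,255),1)
    for i in range(0,h,10): cv2.putText(a,str(v0+i),(0,int((i+.5)*s)),0,.3,(0,0,255),1); cv2.line(a,(22,int((i+.5)*s)),(26,int((i+.5)*s)),(0,0,255),1)
    cv2.imwrite(dst,a)
E
python3 - <<'E'
from h import *
crop('pics/top0.png','pics/t2.png',315,195,80,60,10)
crop('pics/scene0.png','pics/s2.png',262,232,80,85,7)
E
```

```text
(no output)
```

View pics/t2.png

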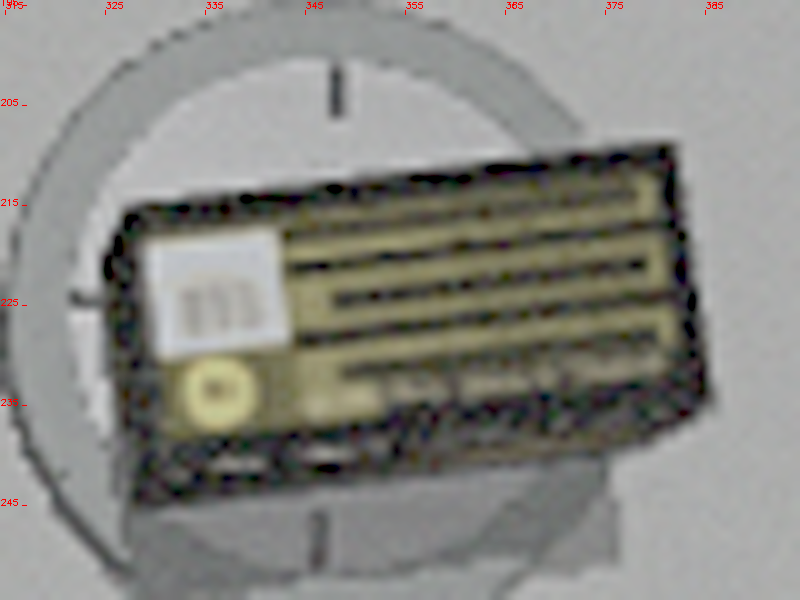

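View pics/s2.png

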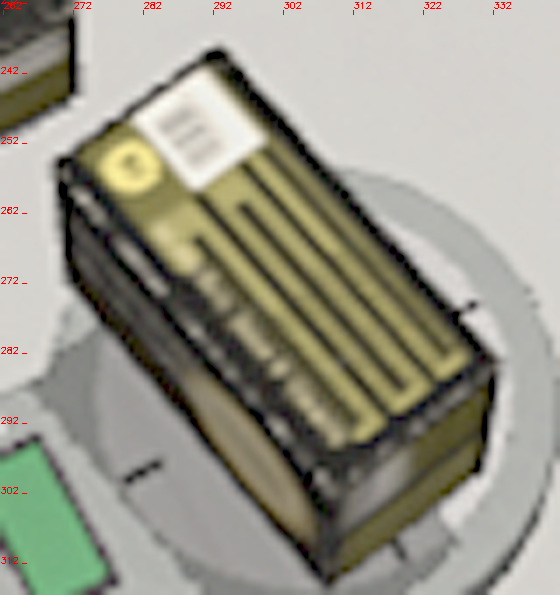

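```bash
cat >> h.py <<'E'
from scipy.optimize import least_squares
from scipy.spatial.transform import Rotation as Ro
def fitscale(marks):  # marks: list of (cam, axis 'x'/'y', uv)
    P=[(a,pix2(c,uv,28)[:2]) for c,a,uv in marks]
    def f(p):
        c,s=np.cos(p[2]),np.sin(p[2]); r=[]
        for a,q in P:
            d=q-p[:2]; r.append(-s*d[0]+c*d[1] if a=='x' else c*d[0]+s*d[1])
        return r
    m=np.mean([q for _,q in P],0)
    s=least_squares(f,[*m,0.]); return s.x,np.array(f(s.x)),P
def carpts(p):  # p: x,y,yaw,tx,ty(,) ; base z 72
    R=Ro.from_rotvec([p[3],p[4],0]).as_matrix()@Ro.from_euler('z',p[2]).as_matrix()
    return lambda l: np.array([p[0],p[1],72])+R@np.array(l)
def fitcar(obs,p0,tilt=True):  # obs: (cam,(sx,sy,top),uv)
    def f(p):
        q=p if tilt else np.r_[p,0,0]
        g=carpts(q); r=[]
        for c,(sx,sy,t),uv in obs: r+=list(proj(c,g([29*sx,58.5*sy,78*t]))-uv)
        return np.r_[r,30*q[3:]*1.0]
    s=least_squares(f,p0 if tilt else p0[:3]); return s.x,f(s.x)
E
cat > fit0.py <<'E'
from h import *
T=[('top','x',(348,201)),('top','x',(348.1,206.3)),('top','y',(321.3,224.2)),('top','y',(324.8,224.4)),('top','x',(346.5,245.5)),('top','x',(346.3,251.5))]
S=[('scene','x',(329.8,275.1)),('scene','x',(326.5,276.5)),('scene','x',(279.2,300.8)),('scene','x',(284.6,297.6)),('scene','y',(319.4,311.1)),('scene','y',(317.9,309.1))]
for M in(T,S,T+S):
    p,r,P=fitscale(M); print('scale',p.round(3),r.round(1)); print([ (a,np.linalg.norm(q-p[:2]).round(1)) for a,q in P])
# carton: +x far (away from robot), +y image-left in top
A=[('scene',(1,1,1),(292.6,238.9)),('scene',(-1,1,1),(270.4,255.1)),('scene',(1,-1,1),(331.8,283.2)),('scene',(-1,-1,0),(308.6,314.6)),('scene',(-1,1,0),(271.8,271.5)),('scene',(1,-1,0),(330.1,298.4))]
B=[('top',(1,1,1),(327.5,215.7)),('top',(1,-1,1),(381.7,209.3)),('top',(-1,-1,1),(385.7,234.5)),('top',(-1,-1,0),(378.5,239)),('top',(-1,1,0),(328,245)),('top',(1,1,0),(325,219.5))]
p0=[560,-240,0.1,0,0]
for O in(A,B,A+B):
  for t in(True,False):
    p,r=fitcar(O,p0,t); print('car',p.round(3)); 
  print(r.reshape(-1) if 0 else r.round(1))
E
python3 fit0.py
python3 - <<'E'
from h import *
for n,uv,z in(('roll',(343,157),40),('glue',(408.5,206.5),95),('next',(266,241),58)): print(n,pix2('top',uv,z).round())
print(proj('top',[630,90,0]),proj('top',[630,90,580]))
E
```

```text
scale [ 5.06276e+02 -2.25589e+02 -3.60000e-02] [ 0.3 -0.3  0.  -0.   0.1 -0. ]
[('x', np.float64(57.6)), ('x', np.float64(45.1)), ('y', np.float64(59.7)), ('y', np.float64(51.7)), ('x', np.float64(46.0)), ('x', np.float64(59.8))]
scale [ 5.04705e+02 -2.25441e+02 -3.30000e-02] [-0.3  0.2 -0.4  0.5  0.3 -0.3]
[('x', np.float64(57.3)), ('x', np.float64(49.8)), ('x', np.float64(59.1)), ('x', np.float64(46.5)), ('y', np.float64(56.9)), ('y', np.float64(51.9))]
scale [ 5.05591e+02 -2.25519e+02 -4.00000e-02] [ 0.4 -0.3  0.5  0.5 -0.1 -0.2  0.2  0.6 -0.8  0.2 -0.2 -0.8]
[('x', np.float64(58.3)), ('x', np.float64(45.8)), ('y', np.float64(59.7)), ('y', np.float64(51.6)), ('x', np.float64(45.3)), ('x', np.float64(59.1)), ('x', np.float64(56.4)), ('x', np.float64(48.9)), ('x', np.float64(60.0)), ('x', np.float64(47.4)), ('y', np.float64(56.8)), ('y', np.float64(51.8))]
car [ 4.90063e+02 -2.31148e+02  1.24000e-01  1.00000e-03 -4.20000e-02]
car [ 4.88411e+02 -2.31226e+02  1.38000e-01]
[ 0.9 -2.1 -1.9 -0.9  2.7 -0.3 -1.   2.3 -2.1  0.2  1.2  0.5  0.   0. ]
car [ 4.91077e+02 -2.31401e+02  1.38000e-01  8.00000e-03 -3.40000e-02]
car [ 4.89696e+02 -2.31691e+02  1.30000e-01]
[-1.1 -1.7  0.6 -1.6  0.5  0.8  1.5  1.  -0.6  1.  -0.8  0.6  0.   0. ]
car [ 4.90608e+02 -2.31144e+02  1.32000e-01  7.00000e-03 -4.10000e-02]
car [ 4.88963e+02 -2.31407e+02  1.34000e-01]
[ 1.3 -2.2 -1.5 -1.   3.  -0.3 -0.8  2.3 -1.7  0.   1.5  0.5 -1.3 -1.3
  0.3 -1.4  0.4  1.   1.4  1.2 -0.7  1.5 -1.   1.   0.   0. ]
roll [ 666. -215.   40.]
glue [ 540. -354.   95.]
next [464. -42.  58.]
[214.5859262  174.15142947] [149.4554231   65.14491929]
```

```bash
cat >> h.py <<'E'
def ori(az,tilt,flip=1):
    d=np.array([np.cos(az),np.sin(az),0]); z=np.sin(tilt)*d-np.cos(tilt)*np.array([0,0,1.])
    y=flip*np.array([-np.sin(az),np.cos(az),0]); x=np.cross(y,z)
    return Ro.from_matrix(np.c_[x,y,z]).as_rotvec()
def loc(p,l): # planar carton frame
    c,s=np.cos(p[2]),np.sin(p[2]); return np.array([p[0]+c*l[0]-s*l[1],p[1]+s*l[0]+c*l[1]])
E
python3 - <<'E'
from h import *
p=[490.3,-231.2,.132]
print(Ro.from_rotvec(ctrl.read_state()['eef_rot']).as_matrix().round(2))
for tilt in(.4,.6,.8):
  for fl in(1,-1):
    for l,z in(((-65,-6.7),250),((-65,-6.7),89),((-20,-6),89)):
        q=ctrl.ik([*loc(p,l),z],ori(.132,tilt,fl)); print(tilt,fl,l,z,None if q is None else np.round(q,2))
E
```

```text
[[ 0.94  0.35 -0.  ]
 [ 0.35 -0.94  0.  ]
 [ 0.   -0.   -1.  ]]
0.4 1 (-65, -6.7) 250 [-0.88  0.18  1.88  0.43  0.91 -2.82]
0.4 1 (-65, -6.7) 89 [-0.88  0.49  2.07  0.78  0.49  3.02]
0.4 1 (-20, -6) 89 None
0.4 -1 (-65, -6.7) 250 [-0.88  0.18  1.88  0.43  0.91  0.32]
0.4 -1 (-65, -6.7) 89 [-0.88  0.49  2.07  0.78  0.49 -0.12]
0.4 -1 (-20, -6) 89 [-0.78  0.51  2.    0.72  0.49  0.04]
0.6 1 (-65, -6.7) 250 [-1.01  0.18  2.    0.76  0.85  3.08]
0.6 1 (-65, -6.7) 89 [-1.01  0.55  2.18  1.35  0.56  2.33]
0.6 1 (-20, -6) 89 [-0.91  0.56  2.12  1.34  0.52  2.45]
0.6 -1 (-65, -6.7) 250 [-1.01  0.18  2.    0.76  0.85 -0.06]
0.6 -1 (-65, -6.7) 89 [-1.01  0.55  2.18  1.35  0.56 -0.81]
0.6 -1 (-20, -6) 89 [-0.91  0.56  2.12  1.34  0.52 -0.69]
0.8 1 (-65, -6.7) 250 [-1.15  0.23  2.11  1.09  0.89  2.65]
0.8 1 (-65, -6.7) 89 [-1.15  0.68  2.27  1.67  0.76  1.84]
0.8 1 (-20, -6) 89 [-1.03  0.67  2.22  1.73  0.73  1.92]
0.8 -1 (-65, -6.7) 250 [-1.15  0.23  2.11  1.09  0.89 -0.49]
0.8 -1 (-65, -6.7) 89 [-1.15  0.68  2.27  1.67  0.76 -1.3 ]
0.8 -1 (-20, -6) 89 [-1.03  0.67  2.22  1.73  0.73 -1.22]
```

Run:
```python
from h import *
p=[490.3,-231.2,.132]; o=ori(.132,.5,-1)
ctrl.grip(0)
ctrl.reach([*loc(p,(-75,-6.7)),230],o)
ctrl.move_straight([*loc(p,(-60,-6.7)),89],None,feed=100)
s=ctrl.read_state(); print(s['time'],s['tcp_pos'],s['contact_force'],s['finger_gap'],s['joint_pos'])
snap('scene','pics/scene1.png');snap('top','pics/top1.png')
```

```text
3.875 [ 431.70358634 -245.84225411   89.18846963] [-0.84422492  1.01000142  0.92216898] -0.34243153348778277 [-0.93227041  0.51269819  2.12117147  1.08155145  0.49472878 -0.46295998]
```

View pics/scene1.png

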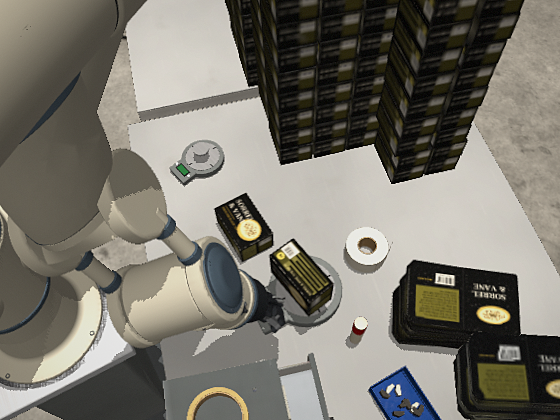

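View pics/top1.png

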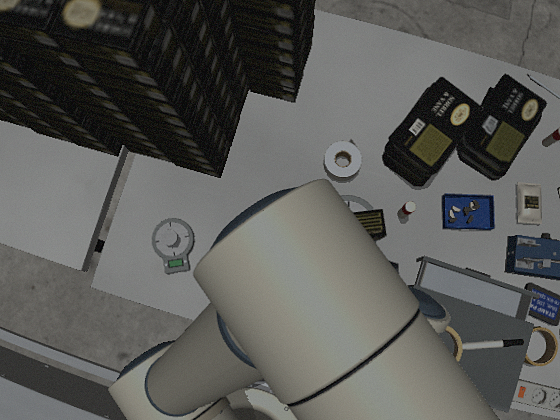

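The scene view shows the hand beside the scale, with its tip at about (278,318), and the carton unmoved. The top view is mostly blocked by the arm, so I'll track with the scene view.

Run:
```python
from h import *
crop('pics/scene1.png','pics/s3.png',245,232,95,100,6)
print(proj('scene',ctrl.read_state()['tcp_pos']))
```

```text
[278.19839619 302.08357965]
```

View pics/s3.png

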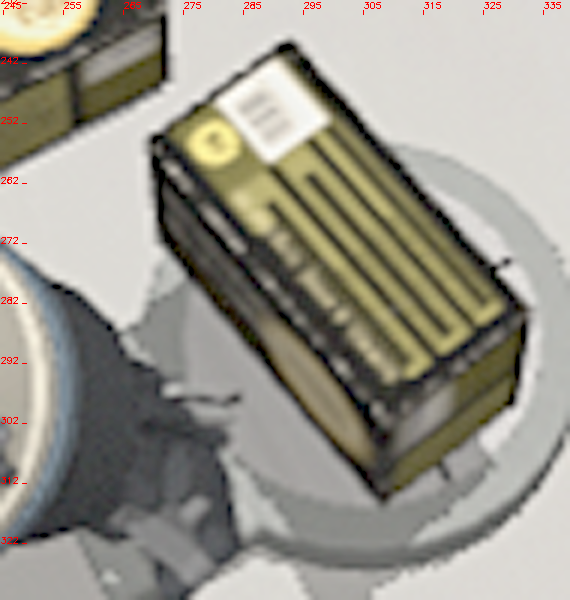

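Run:
```python
from h import *
p=[490.3,-231.2,.132]
ctrl.move_straight([*loc(p,(-45,-7.5)),89],None,feed=30); ctrl.sleep(.2)
f0=ctrl.read_state()['contact_force']
d=np.array([15.8,3.65])/16.2
for k in range(2,20,2):
    l=np.array([-45,-7.5])+d*k
    ctrl.move_straight([*loc(p,l),89],None,feed=15)
    s=ctrl.read_state(); print(k,s['time'],s['tcp_pos'].round(1),(s['contact_force']-f0).round(2))
snap('scene','pics/scene2.png'); crop('pics/scene2.png','pics/s4.png',245,232,95,100,6)
```

```text
2 5.1083 [ 448.6 -243.8   89. ] [-0.58  0.28 -0.26]
4 5.3917 [ 450.5 -243.1   89. ] [-1.28  0.7   0.02]
6 5.675 [ 452.4 -242.4   89. ] [-1.22  0.25 -0.5 ]
8 5.9583 [ 454.2 -241.7   89. ] [-1.56 -0.06 -0.01]
10 6.2417 [ 456.1 -241.    89. ] [-1.04  0.33 -0.34]
12 6.525 [ 458.  -240.3   89. ] [-1.37  0.15  0.08]
14 6.8083 [ 459.9 -239.6   89. ] [-1.22 -0.07 -0.42]
16 7.0917 [ 461.8 -238.9   89. ] [-2.59  0.33 -0.29]
18 7.375 [ 463.6 -238.2   89. ] [-1.3  -0.41  0.16]
```

View pics/s4.png

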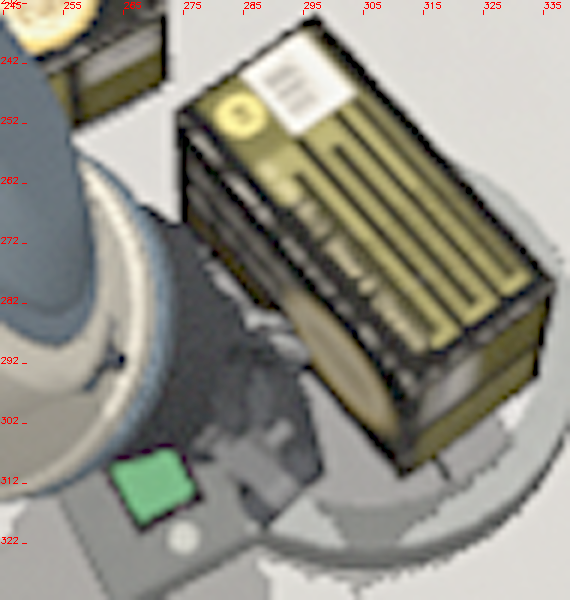

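```bash
cat > f.py <<'E'
from h import *
def go(A,B,C,NB,RB,LB=None):
    O=[('scene',(1,1,1),A),('scene',(-1,1,1),B),('scene',(1,-1,1),C),('scene',(-1,-1,0),NB),('scene',(1,-1,0),RB)]
    if LB is not None:O.append(('scene',(-1,1,0),LB))
    for t in(True,False):
        p,r=fitcar(O,[500,-228,.13,0,0],t); print(p.round(3),r.round(1))
        m=carpts(p if t else np.r_[p,0,0])([0,0,39]); print('middle',m.round(1),'off from pan(scene)',(m[:2]-[504.7,-225.4]).round(1))
E
python3 - <<'E'
from f import *
def P(x,y): return (245+x/6-.5,232+y/6-.5)
print('before');go(P(290,43),P(153,140),P(524,312),P(385,500),P(517,402),P(160,240))
print('now');go(P(315,18),P(180,112),P(552,280),P(402,475),P(540,375))
E
```

```text
before
[ 4.89917e+02 -2.31154e+02  1.24000e-01  2.00000e-03 -4.00000e-02] [ 0.4 -1.7 -2.  -0.2  1.8 -0.  -0.8  1.9  1.1  0.1 -0.6 -0.3  0.1 -1.2]
middle [ 488.4 -231.2  111. ] off from pan(scene) [-16.3  -5.8]
[ 4.88341e+02 -2.31267e+02  1.37000e-01] [ 0.6 -1.8 -1.5 -0.6  2.6 -0.6 -1.1  2.1  0.6  0.4 -1.5  0.2  0.   0. ]
middle [ 488.3 -231.3  111. ] off from pan(scene) [-16.4  -5.9]
now
[ 4.99744e+02 -2.26552e+02  1.33000e-01  9.00000e-03 -1.50000e-02] [ 0.3 -2.  -2.1 -0.3  1.6  0.4 -0.2  1.5  0.4  0.2  0.3 -0.4]
middle [ 499.2 -226.9  111. ] off from pan(scene) [-5.5 -1.5]
[ 4.99007e+02 -2.26989e+02  1.38000e-01] [ 0.2 -2.  -2.1 -0.4  1.7  0.  -0.2  1.6  0.3  0.4  0.   0. ]
middle [ 499. -227.  111.] off from pan(scene) [-5.7 -1.6]
```

Run:
```python
from h import *
s=ctrl.read_state(); t=s['tcp_pos']; f0=s['contact_force']
d=np.array([7.6,2.2])
for k in (.25,.5,.75,1):
    ctrl.move_straight([t[0]+d[0]*k,t[1]+d[1]*k,89],None,feed=12)
    s=ctrl.read_state(); print(s['time'],s['tcp_pos'].round(1),(s['contact_force']-f0).round(2))
snap('scene','pics/scene3.png')
ctrl.move_straight(np.r_[s['tcp_pos'][:2]-30*np.array([np.cos(.132),np.sin(.132)]),89],None,feed=25)
ctrl.sleep(.4)
snap('scene','pics/scene4.png'); crop('pics/scene4.png','pics/s5.png',260,222,90,95,6.3)
print(ctrl.read_state()['time'])
```

```text
7.7417 [ 465.6 -237.6   89. ] [-2.29 -0.48 -0.16]
8.0583 [ 467.5 -237.    89. ] [-1.86 -1.11  0.2 ]
8.375 [ 469.4 -236.5   89. ] [-1.94 -0.64  0.01]
8.6917 [ 471.3 -235.9   89. ] [-2.51 -0.31  0.2 ]
10.5417
```

View pics/s5.png

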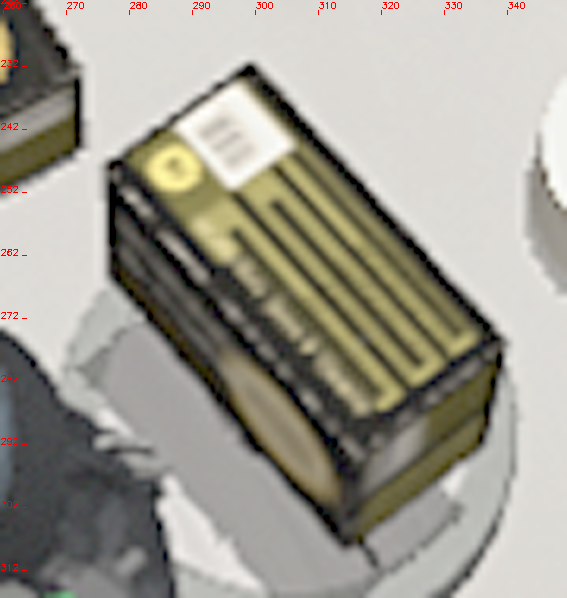

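Run:
```python
from f import *
def P(x,y): return (260+x/6.3-.5,222+y/6.3-.5)
go(P(250,65),P(110,162),P(502,343),P(348,543),P(487,435),P(110,273))
```

```text
[ 5.07449e+02 -2.24217e+02  1.35000e-01  1.10000e-02 -2.60000e-02] [ 0.5 -1.9 -2.   0.2  1.5 -0.3 -0.5  1.5  0.9  0.6 -0.5 -0.4  0.3 -0.8]
middle [ 506.4 -224.7  111. ] off from pan(scene) [1.7 0.7]
[ 5.06398e+02 -2.24650e+02  1.41000e-01] [ 0.7 -2.  -1.7 -0.1  1.9 -0.8 -0.7  1.7  0.6  1.  -0.9  0.   0.   0. ]
middle [ 506.4 -224.6  111. ] off from pan(scene) [1.7 0.8]
```

Run:
```python
from h import *
t=ctrl.read_state()['tcp_pos']
ctrl.move_straight([t[0]-30,t[1]-10,250],None,feed=120)
ctrl.move_joints([-1.31,0.494,1.345,0,1.302,-0.096]); ctrl.sleep(.3)
snap('top','pics/top5.png');snap('scene','pics/scene5.png')
crop('pics/top5.png','pics/t5.png',315,185,80,70,8); crop('pics/scene5.png','pics/s6.png',260,222,90,95,6.3)
for f in('top','scene'):
    a=cv2.imread(f'pics/{f}0.png').astype(int);b=cv2.imread(f'pics/{f}5.png').astype(int); print(f,[ np.abs(a-b)[v-22:v+22,u-22:u+22].mean().round(1) for u,v in ([(343,159),(407,210),(258,242)] if f=='top' else [(367,250),(358,328),(240,225)])])
print(ctrl.read_state()['time'])
```

```text
top [np.float64(2.5), np.float64(2.6), np.float64(4.8)]
scene [np.float64(0.7), np.float64(0.9), np.float64(1.5)]
13.8833
```

View pics/t5.png

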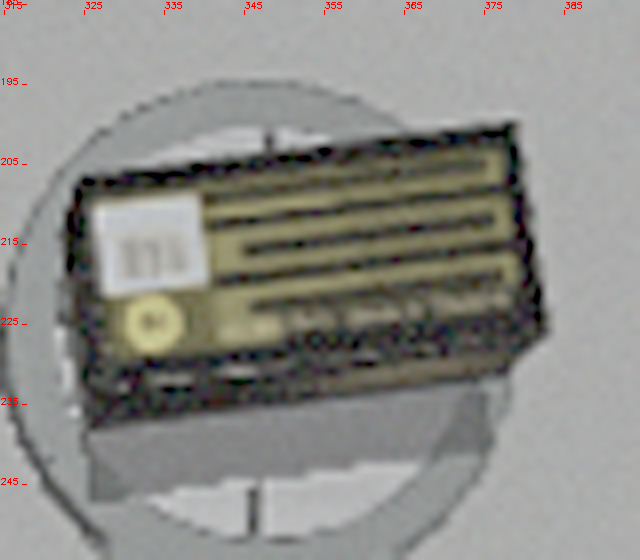

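View pics/scene5.png

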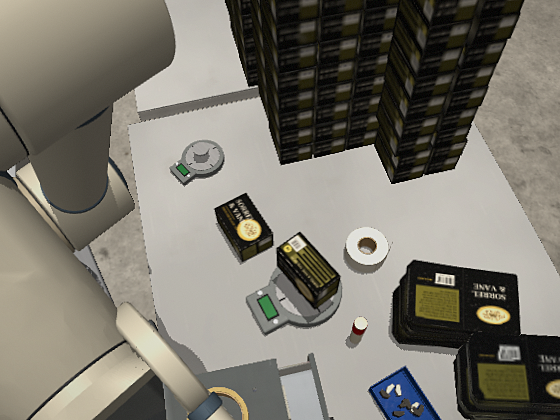

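Run:
```python
from h import *
def P(x,y): return (315+x/8-.5,185+y/8-.5)
B=[('top',(1,1,1),P(82,182)),('top',(1,-1,1),P(515,125)),('top',(-1,-1,1),P(545,325)),('top',(-1,-1,0),P(508,372)),('top',(-1,1,0),P(92,427)),('top',(1,1,0),P(65,248))]
for t in(True,False):
    p,r=fitcar(B,[505,-225,.13,0,0],t); m=carpts(p if t else np.r_[p,0,0])([0,0,39]); print(p.round(3),r.round(1),m.round(1),(m[:2]-[506.3,-225.6]).round(1))
```

```text
[ 5.06244e+02 -2.27276e+02  1.66000e-01 -1.00000e-02  0.00000e+00] [-1.2 -0.1  0.2 -1.2  1.4  1.   0.3  0.5  0.   1.5 -0.7 -1.8 -0.3  0. ] [ 506.3 -226.9  111. ] [-0.  -1.3]
[ 5.06253e+02 -2.26915e+02  1.68000e-01] [-1.  -0.1  0.3 -1.3  1.6  1.   0.1  0.5 -0.1  1.6 -0.9 -1.8  0.   0. ] [ 506.3 -226.9  111. ] [-0.  -1.3]
```

Both cameras put the carton within 2 mm of the pan's middle. It is upright, and the bystanders look unchanged. I'm handing in.

Run:
```python
from workcell import ctrl
s=ctrl.read_state();print(s['time'],s['contact_force'].round(2));ctrl.hand_in()
```

```text
13.8833 [ 0.6  -0.88 -0.43]
the job is handed in; nothing more can be done
```

The tea carton now stands over the middle of the pan on the larger scale. I handed the job in at 13.9 s with the arm back at its start pose, well clear of everything.

- **How it was moved:** the carton started about 16 mm off-centre. I pushed it with the closed, tilted fingertips, in two slow stages, low on the side facing the robot. I overshot the middle a little to allow for springback, then backed off.
- **Position:** the top camera puts the carton's middle about 1.3 mm from the pan's middle, with the arm fully away. The scene camera put it about 1.9 mm away, measured after the fingers had backed off. The limit is 7 mm.
- **Force:** wrist readings rose by less than 4 N during the pushes, and they wander by about 1 N without contact. This is not a direct measure of the finger force, which had to stay under 12 N.
- **Bystanders:** I compared the before and after pictures rather than re-measuring positions, and the carton on the table, the glue stick and the label roll look unmoved.
- **Disagreements:** the cameras differ by about 1.5 to 2 mm, within the calibration's accuracy. They also differ on the remaining lean: the scene view fitted about 0.03 rad and the top view about 0.01 rad, both under the 0.06 rad limit. The carton's yaw differs by about 0.03 rad, but it isn't judged.

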